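# Lock the shaker's cover stop, load the tube racks and close the cover

## Robot

A 7-joint arm with a two-finger parallel gripper is mounted at the origin on the work surface. World frame = base frame: x ahead of the robot, y to its left, z up, the work surface at z = 0. Lengths are in m, angles in rad, forces in N, time in s.
With the tool pointing down it reaches from about 0.4 to 0.875 m from the base axis. Payload 6.5 kg.
Tool frame: the origin (TCP) lies where the fingers leave the gripper's body, on its centre line; the fingertips stand 64 mm ahead of it and the grasp point (between the pads) lies 45 mm ahead of it; z points along the fingers, y is the line along which they close (so a half turn about z gives the same grasp; the last joint's range is limited). The gripper opens to 88 mm and grips with 3 to 60 N. Pads are 18 mm wide; open, the fingers measure 123 mm over their backs; the gripper's body (75 mm by 187 mm) begins 45 mm behind the grasp point.
Start: joints at [1.25, 0.536, -0.004, 1.538, 0.003, 1.067, -0.071], TCP at [0.164, -0.629, 0.303] pointing down, gripper open.
Joint ranges: [-2.7, 2.7], [-0.37, 2.16], [-1.27, 1.26], [0.24, 2.4], [-1.31, 4.45], [0.19, 1.91], [-2.76, 2.76]. Speed limits (rad/s): [2.39, 2.39, 3.14, 3.14, 3.14, 3.14, 3.14].

## Interface

Orientations are given as a unit quaternion [w, x, y, z].
In Python, from plant import ctrl, viewer, order, nets gives the robot as it stands.
- The arm moves only by the shell command python3 -m pendant 'ROWS' [FORCE]. ROWS is a JSON object of lists of equal length, an entry for each row: "translation": the shift along the world's x, y, z as a fraction of full scale, a list of three; "dr": the turn, a rotation vector about the world's x, y, z as a fraction of full scale, a list of three; "gripper": the opening, from -1 (shut) to 1 (fully open), so that 0 is half open. A call has 1 to 8 rows; each row is the pose to reach, as a shift and turn from the pose commanded when the call began, turning the shorter way round; what a row does not reach only later rows make up. Full scale, the value 1, is 0.3 m for a shift and 180 degrees for a turn. A row lasts 1/8 s, in which the tool goes at most 62.5 mm and 10.7 degrees, less where a joint would pass 70% of its speed; a pose out of reach is approached as far as the arm can. A call with a number of a shift or a turn outside -1 to 1 is refused whole. A call with a gripper value outside its range is refused whole. The fingers move at their own pace and stop on an object; FORCE is the grip in N (left out, the last holds). Time passes only in rows, so rows that repeat a pose let the fingers close. It gives the time, the measured TCP pose, the force, the opening and the grip force at its end, in the units of the state.
- ctrl.observe(): the state, without advancing time (a new reading comes with each control period).
- viewer.snapshot(name): name is "scene" or "top"; returns a dict with "image" (400x640x3 uint8, blue, green, red), "range_z" (400x640 float32, m along the optical axis (not along the pixel's ray), 0 where there is no reading), "fx", "fy", "cx", "cy" (pixels), "origin" and "attitude" of the camera in the world. Camera axes: x right, y up, looking along -z (the intrinsics and any distortion apply to the point x, -y, -z); pixel columns grow to the right and rows downward; lengths in m; the calibration is good to about 2 mm. A picture is of the moment at which its call begins.
- order.sign_off(): hands the job in; it is judged then, once.
Trained networks look in a picture, given as the dict that the camera call returned (one of the last four; its "shot" number tells which), for a name from the list of things; names that differ only in an ending like _2 or _b are one class to them, and where a whole thing is asked for, a point or a joint stands for the part that bears it (a point fixed in the world has none). Each returns a list of dicts, best first, with "p" (0 to 1); they miss things now and then, are a little off and sometimes report something else, mostly with a low value. They report only what shows in the picture. A call takes as long as a camera call.
- nets.boxes_of(picture, name): "extent" ([left, top, width, height] in pixels, round what is visible of it).
The state is a dict: "clock": time; "qpos": joint angles; "qvel": joint speeds; "joint_efforts": joint torques, N m; "position": TCP position; "orientation": TCP orientation; "force": force on the tool from outside, world axes, zero at the start; "ft_torque": the same for the moment, N m; "gripper_width": opening from 0.0 (shut) to 1.0 (fully open); "grip_force": force on a finger pad.
Only numpy, scipy, OpenCV 4.12 (cv2) and the standard library are available. Lean on these libraries where they do the work, as an engineer would, in place of code of your own. Each camera call takes 0.05 s, during which the arm holds its last target. There are 200 camera calls.

## Task

Get the bench shaker ready for a run. First lock the cover's stop screw without changing its setting: push the holding fork all the way on to the screw, then, with the fork on, turn the big hex jam nut clockwise (seen from above) until it is tight, and afterwards pull the fork fully back out. Stand every filled tube rack upright on the shaker's deck inside the rim, lower the cover gently by its bar until it lies on the stop screw, never letting it drop, and leave the empty rack and everything else on the bench where it is.

Things in the scene. Friction and masses are not known exactly. Their poses are not given: they have to be found in the camera images.
- deck (a point): Centre of the deck's top, 50 mm above the bench. Its frame is the shaker's: x from its front (robot side) to its hinge side, y left, z up. Deck inside the rim: 155 (x) x 260 (y) mm; rim 10 mm high, 6 mm thick. The shaker is fixed; white base 225 x 290 mm; two hinge posts 128 mm high at x +102, y +-125 mm. The stop screw's pedestal stands at its right, screw axis at x -17.5, y -205 mm.
- screw (a joint): Turning of the adjusting (stop) screw about its vertical axis, rad, growing clockwise from above; it starts within 0.04 of 0: that is its setting. Only weak friction (0.09 N m) holds it while the fork is off, less than the nut's thread friction, so without the fork it turns along with the nut. With the fork on it has a play of about 0.1 rad either way.
- screw_top (a point): Centre of the top of the stop screw's round head (24 mm across, 18 mm high), 122 mm above the bench, on the screw's vertical axis. The head stands above the nut on an 18 mm thread; below the bridge the screw has a 20 mm square shank.
- nut (a joint): Turning of the jam nut on the screw, rad, growing clockwise from above; it starts loose between 0 and 0.8 and is tight against the bridge at its end stop, 2.4. Friction about 0.22 N m all the way, then a hard stop. The thread is fine: the nut does not visibly sink.
- nut_mid (a point): Middle of the steel jam nut: a plain hexagon 44 mm across flats, 24 mm high, from 70.5 to 94.5 mm above the bench, on the screw's axis, sitting on a bridge plate 75 (x) x 84 (y) mm, top 70 mm above the bench. The frame turns with the nut: two flats face its +x and -x, the others at 60 and 120 degrees. Grip across flats from above, a finger on either side of the screw's head.
- fork (a joint): Slide of the holding fork along the shaker's +x (away from the robot), m: 0 fully out, 0.035 fully home with both prongs along the flats of the screw's shank under the bridge. Friction about 2 N; it stays where it is left.
- fork_post (a point): Centre of the top of the fork's upright black grip post, 18 mm across, top 100 mm above the bench, free over its upper 55 mm. It stands in front (robot side) of the pedestal: 120 mm from the screw's axis with the fork out, 85 mm with the fork home.
- cover (a joint): Opening of the clear cover, rad: 0 lying level on the stop screw, 1.7 fully open, leaning a little back past upright, where it starts and stays by itself. Below about 1.5 it falls shut freely if let go (350 g).
- cover_bar (a point): Middle of the cover's black grip bar, 14 mm thick, 125 mm long along the shaker's y, 210 mm from the hinge and 45 mm beyond the cover's free edge, carried by two arms at 55 mm either side of the middle. The point's frame turns with the cover.
- cover_hinge (a point): Middle of the cover's hinge line, 125 mm above the bench, along the shaker's y. Closed, the cover reaches from here toward the robot; it swings up and away from the robot. It is 226 mm wide, with a lug on its right edge that comes down over the stop screw, so the nut can be reached only while the cover is open.
- rack1: Filled tube rack: a green plastic block 90 (its x) x 50 (its y) x 36 mm high with eight white-capped tubes in it (55 mm high over all). About 220 g. Origin: centre of its underside, z up. It starts standing on the bench to the left (+y) of the shaker; grip it across its 50 mm. May be absent.
- rack2: Filled tube rack: a green plastic block 90 (its x) x 50 (its y) x 36 mm high with eight white-capped tubes in it (55 mm high over all). About 220 g. Origin: centre of its underside, z up. It starts standing on the bench to the left (+y) of the shaker; grip it across its 50 mm. May be absent.
- rack3: Filled tube rack: a green plastic block 90 (its x) x 50 (its y) x 36 mm high with eight white-capped tubes in it (55 mm high over all). About 220 g. Origin: centre of its underside, z up. It starts standing on the bench to the left (+y) of the shaker; grip it across its 50 mm. May be absent.
- empty_rack: Bystander: an empty tube rack, same green block 90 x 50 x 36 mm but without tubes. Stays where it is. Origin: centre of its underside.
- reagent: Bystander: closed bottle, 68 mm across, 150 mm high, standing beyond the racks. Origin: centre of its underside.
- beaker: Bystander: clear beaker, 80 mm across, 100 mm high. Origin: centre of its underside.
- meter: Bystander: flat white table meter 150 x 110 x 37 mm. Origin: centre of its underside.
- flask: Bystander: conical flask, 84 mm across, 120 mm high. Origin: centre of its underside.

How it is judged:
On the way, in this order (a step that is already met when the one before it is completed fails the run):
1. the holding fork is pushed home on the screw while the nut is still loose (value of joint fork above 0.03 m and value of joint nut below 2.2 rad and value of joint screw between -0.25 and 0.25 rad), for 0.2 s.
2. the nut is tight with the fork still on and the screw at its setting (value of joint nut above 2.28 rad and value of joint fork above 0.028 m and value of joint screw between -0.25 and 0.25 rad), for 0.2 s.
At the end, for the whole second after the job is handed in: Nut tight (within 0.12 rad of its stop), screw within 0.25 rad of zero, fork within 6 mm of fully out, cover down on its stop (below 0.03 rad), and every rack present standing flat on the deck inside the rim (base within 6 mm of the deck's height, tilt under 0.1 rad), at rest (value of joint nut above 2.28 rad and value of joint screw between -0.25 and 0.25 rad and value of joint fork below 0.006 m and value of joint cover below 0.03 rad and x of rack1 in the frame of deck between -0.06 and 0.06 m and y of rack1 in the frame of deck between -0.115 and 0.115 m and z of rack1 in the frame of deck between -0.006 and 0.006 m and angle between each of rack1, rack2, rack3's own z axis and vertical below 0.1 rad and linear speed of each of rack1, rack2, rack3 below 0.02 m/s and x of rack2 in the frame of deck between -0.06 and 0.06 m and y of rack2 in the frame of deck between -0.115 and 0.115 m and z of rack2 in the frame of deck between -0.006 and 0.006 m and x of rack3 in the frame of deck between -0.06 and 0.06 m and y of rack3 in the frame of deck between -0.115 and 0.115 m and z of rack3 in the frame of deck between -0.006 and 0.006 m); the robot touches nothing.
It fails at once if the cover is dropped or slammed on its stop (faster than 1.5 rad/s in the last 0.15 rad) (value of joint cover below 0.15 rad and velocity of joint cover below -1.5 rad/s).
It fails at once if a bystander on the bench is pushed more than 40 mm from its place (distance of any of empty_rack, reagent, beaker, meter, flask from where it was at the start of the episode above 0.04 m).
Of rack1, rack2, rack3 only 2 to 3 are there at a start; the rules pass over those that are not, and their reading is None.
At some moment in a run one of rack1, rack2, rack3 may be knocked a few centimetres aside while the robot is not near it.
It also fails if it takes over 210 s, if anything falls off the work surface, if the arm or the gripper's body presses on something with over 40 N, if the wrist force passes 120 N, or if a joint passes its speed limit or range.

## Working session

There is one attempt and no reset: what is moved stays moved. The work goes in short steps, Python scripts to look and compute and a shell command to move; the robot and the scene stay as the last step left them, time stands still between calls to the robot, and variables do not carry over. Pictures are saved under pics/ and viewed, at most 14 in all, crops included, and the job is handed in when it is done.

```bash
ls; mkdir -p pics
cat > h.py <<'E'
import numpy as np, cv2
from plant import ctrl, viewer, order, nets
from scipy.spatial.transform import Rotation as R
def att(s):
    a=np.array(s["attitude"],float)
    return a if a.shape==(3,3) else R.from_quat(np.r_[a[1:],a[0]]).as_matrix()
def cloud(s):
    z=s["range_z"]; v,u=np.mgrid[0:z.shape[0],0:z.shape[1]]
    p=np.dstack([(u-s["cx"])/s["fx"]*z,-(v-s["cy"])/s["fy"]*z,-z])
    w=p@att(s).T+np.array(s["origin"]); w[z<=0]=np.nan
    return w
def proj(s,P):
    c=(np.array(P)-np.array(s["origin"]))@att(s)
    return s["cx"]+s["fx"]*c[...,0]/-c[...,2], s["cy"]-s["fy"]*c[...,1]/-c[...,2]
E
python3 - <<'E'
from h import *
o=ctrl.observe();print({k:np.round(v,3) for k,v in o.items()})
for n in ["scene","top"]:
    s=viewer.snapshot(n);cv2.imwrite(f"pics/{n}0.png",s["image"]);print(n,{k:v for k,v in s.items() if k not in("image","range_z")})
    w=cloud(s);np.save(f"{n}0.npy",w)
    for t in ["rack1","empty_rack","nut","fork","screw","cover","cover_bar","reagent","beaker","meter","flask","deck"]:
        try:
            for d in nets.boxes_of(s,t)[:4]:
                l,tp,a,b=d["extent"];c=w[int(tp+b/2),int(l+a/2)]
                print(t,round(d["p"],2),np.round(d["extent"]),np.round(c,3))
        except Exception as e: print(t,e)
E
```

```text
pics
{'clock': np.float64(0.0), 'qpos': array([ 1.25 ,  0.537, -0.004,  1.539,  0.003,  1.067, -0.071]), 'qvel': array([-0.001,  0.   , -0.   ,  0.   ,  0.001, -0.001, -0.   ]), 'joint_efforts': array([ 1.0000e-03, -5.7098e+01,  9.9100e-01, -2.5160e+01, -5.6000e-02,
        1.8000e-02,  0.0000e+00]), 'position': array([ 0.164, -0.629,  0.302]), 'orientation': array([-0.001,  0.992,  0.127, -0.   ]), 'force': array([-0.07 ,  0.309,  0.638]), 'ft_torque': array([ 0.002,  0.009, -0.055]), 'grip_force': np.float64(0.0), 'gripper_width': np.float64(1.001)}
scene {'fx': 507.3283235409428, 'fy': 507.3283235409428, 'cx': 323.12670246518945, 'cy': 196.39421726726889, 'origin': array([1.18510445, 0.71945294, 1.41801533]), 'attitude': array([0.33389105, 0.11255912, 0.29172036, 0.88923925]), 'shot': 1}
rack1 0.65 [398. 238.  29.  26.] [0.438 0.302 0.039]
empty_rack 0.66 [432. 276.  31.  32.] [0.459 0.467 0.034]
empty_rack 0.22 [235. 130.  74.  92.] [ 0.665 -0.097  0.225]
nut 0.47 [269. 143.  16.  15.] [ 0.526 -0.264  0.098]
fork 0.52 [432. 276.  27.  34.] [0.467 0.466 0.038]
fork 0.49 [283. 134.
[... 1028 characters left out ...]
] [ 0.448 -0.269  0.048]
fork 0.57 [419. 143.  33.  27.] [ 0.67  -0.35   0.005]
screw 0.79 [413. 192.  17.  17.] [ 0.516 -0.27   0.113]
cover 0.71 [310. 117. 136.  39.] [ 0.661 -0.134  0.255]
cover_bar 0.79 [307. 117. 138.  36.] [ 0.664 -0.128  0.264]
cover_bar 0.67 [413. 191.  14.  19.] [ 0.518 -0.271  0.099]
reagent 0.87 [137. 170.  37.  26.] [0.587 0.484 0.11 ]
beaker 0.76 [418. 143.  33.  27.] [ 0.669 -0.347  0.007]
meter 0.59 [462. 204.  62.  63.] [ 0.416 -0.493  0.036]
flask 0.7 [461. 170.  34.  26.] [ 0.569 -0.454  0.064]
flask 0.53 [304. 117. 142.  40.] [ 0.66  -0.127  0.251]
deck 0.73 [304. 116. 140. 130.] [ 0.59  -0.146  0.047]
deck 0.32 [412. 191.  21.  16.] [ 0.518 -0.274  0.119]
```

Run:
```python
import cv2
a=cv2.imread("pics/top0.png");c=a[90:290,110:540];cv2.imwrite("pics/top0c.png",cv2.resize(c,(800,372),interpolation=cv2.INTER_CUBIC))
a=cv2.imread("pics/scene0.png");c=a[80:360,200:500];cv2.imwrite("pics/scene0c.png",cv2.resize(c,(640,597),interpolation=cv2.INTER_CUBIC))
```

```text
(no output)
```

View pics/top0c.png

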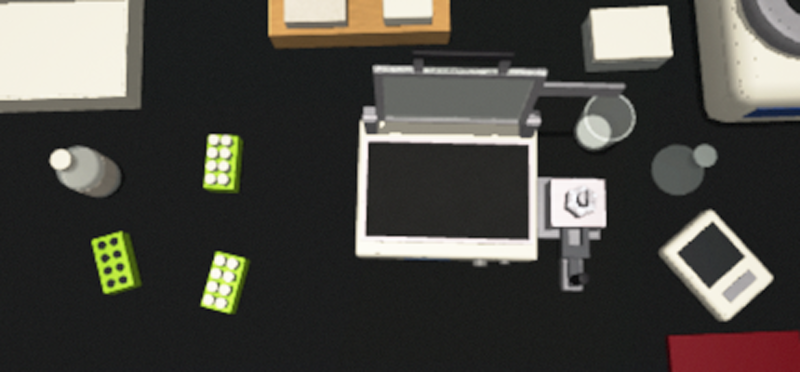

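View pics/scene0c.png

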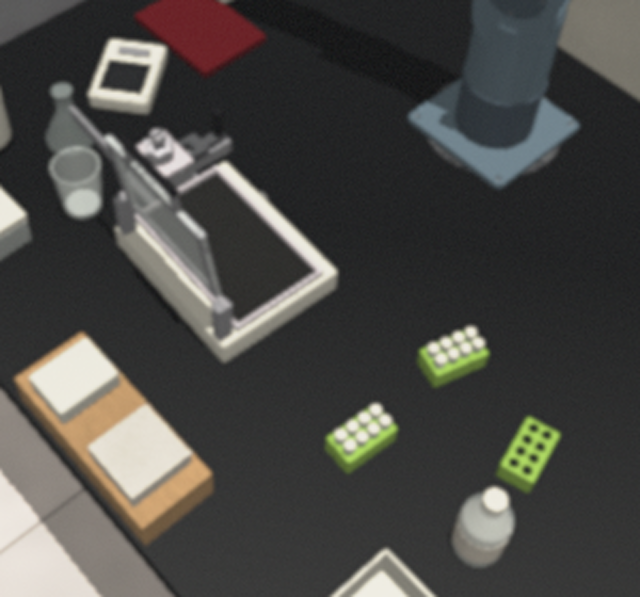

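The top view shows two filled racks at about crop (222,163) and (225,282), with the empty rack at (116,262). The pedestal with nut and screw is at (580,200), the fork post at (578,278), and the cover stands open. Next I'll measure these.

```bash
cat > meas.py <<'E'
from h import *
def racks(s,w):
    im=s["image"].astype(int);g=(im[...,1]>90)&(im[...,1]>im[...,0]*1.6)&(im[...,1]>im[...,2]*1.15)&(w[...,2]<0.2)
    white=(im.min(2)>120)
    g=cv2.dilate(g.astype(np.uint8),np.ones((3,3)))
    g=cv2.morphologyEx(g,cv2.MORPH_CLOSE,np.ones((7,7)))
    n,L,st,_=cv2.connectedComponentsWithStats(g);out=[]
    for i in range(1,n):
        if st[i,4]<80: continue
        p=w[L==i];p=p[np.isfinite(p[:,2])&(p[:,2]>0.025)]
        out.append((st[i,4],cv2.minAreaRect((p[:,:2]*1000).astype(np.float32)),p[:,2].max(),np.median(p[:,:2],0)))
    return out
E
python3 - <<'E'
from meas import *
for n in ["top","scene"]:
    s=viewer.snapshot(n);w=cloud(s);print(n)
    for r in racks(s,w): print(r)
    near=lambda x,y,r:np.hypot(w[...,0]-x,w[...,1]-y)<r
    z=w[...,2]
    def rep(name,m):
        p=w[m]
        if len(p)<4: print(name,len(p));return
        print(name,len(p),p.mean(0).round(4),[np.round(q,1) for q in cv2.minAreaRect((p[:,:2]*1000).astype(np.float32))])
    rep("head",near(.52,-.27,.05)&(z>.117)&(z<.128))
    rep("nut",near(.52,-.27,.05)&(z>.09)&(z<.1))
    rep("bridge",near(.52,-.27,.07)&(z>.064)&(z<.076))
    rep("post",near(.41,-.27,.05)&(z>.093)&(z<.107))
    rep("rim/base",(z>.053)&(z<.067)&(w[...,1]>-.21)&(w[...,1]<.15)&(w[...,0]<.75)&(w[...,0]>.35))
    rep("deck",(z>.047)&(z<.053)&(w[...,1]>-.21)&(w[...,1]<.15)&(w[...,0]<.75)&(w[...,0]>.35))
    rep("base45",(z>.03)&(z<.067)&(w[...,1]>-.215)&(w[...,1]<.15)&(w[...,0]<.75)&(w[...,0]>.35))
    rep("bar",(z>.31)&(z<.36)&(w[...,1]>-.25)&(w[...,1]<.2)&(w[...,0]>.6)&(w[...,0]<.85))
    rep("posts",(z>.122)&(z<.132)&(w[...,1]>-.25)&(w[...,1]<.2)&(w[...,0]>.6)&(w[...,0]<.75))
    u0,v0={"top":(375,150),"scene":(255,120)}[n]
    cv2.imwrite(f"pics/{n}1c.png",np.hstack([cv2.resize(s["image"][v0:v0+100,u0:u0+80],(480,600),interpolation=cv2.INTER_CUBIC)]))
a=cv2.imread("pics/top1c.png");b=cv2.imread("pics/scene1c.png")
cv2.imwrite("pics/pair1.png",np.hstack([a[:,:400],b[:,:400]]))
E
```

```text
top
(np.int32(651), ((614.1175537109375, 293.9409484863281), (50.88433837890625, 90.23583984375), 85.92598724365234), np.float64(0.062750064049091), array([0.61117491, 0.28902314]))
(np.int32(731), ((453.99310302734375, 466.1419372558594), (90.806396484375, 51.85334396362305), 15.977855682373047), np.float64(0.042381058236747426), array([0.45367078, 0.46448965]))
(np.int32(695), ((417.60101318359375, 288.42169189453125), (51.159263610839844, 90.11384582519531), 75.03008270263672), np.float64(0.06217036108222462), array([0.4165263 , 0.28485239]))
head 58 [ 0.5242 -0.2766  0.1232] [array([ 524.4, -276.9]), array([22.2, 20.6]), np.float64(81.8)]
nut 142 [ 0.5234 -0.2749  0.095 ] [array([ 524.5, -277.5]), array([44.1, 47.5]), np.float64(77.6)]
bridge 505 [ 0.5229 -0.2757  0.0706] [array([ 525.1, -261.9]), array([117.7,  74.6]), np.float64(87.3)]
post 34 [ 0.4057 -0.2705  0.1004] [array([ 405.8, -271.3]), array([16. , 14.2]), np.float64(88.1)]
rim/base 1623 [ 0.5545 -0.0717  0.0566] [array([556.7, -71.7]), array([279.1, 216. ]), np.float64(87.6)]
deck 4835 [ 0.552  -0.071   0.0504] [array
[... 1126 characters left out ...]
[ 0.5186 -0.2573  0.071 ] [array([ 525.2, -262.9]), array([115.7,  74.3]), np.float64(78.3)]
post 20 [ 0.4064 -0.2713  0.0995] [array([ 405.4, -272.7]), array([22.2, 14.4]), np.float64(50.4)]
rim/base 1283 [ 0.5506 -0.0546  0.0567] [array([560.8, -70.5]), array([282.8, 221.3]), np.float64(87.3)]
deck 2026 [ 0.5543 -0.0577  0.0502] [array([560. , -70.9]), array([288.2, 226. ]), np.float64(87.3)]
base45 3961 [ 0.5568 -0.0527  0.051 ] [array([553.3, -72. ]), array([291.2, 239.1]), np.float64(87.1)]
bar 211 [ 0.6796 -0.0749  0.3369] [array([678.8, -81.8]), array([127.8,  15.1]), np.float64(87.0)]
posts 130 [ 0.6571 -0.0658  0.1275] [array([656.3, -81.1]), array([273.9,  26.2]), np.float64(87.1)]
```

View pics/pair1.png

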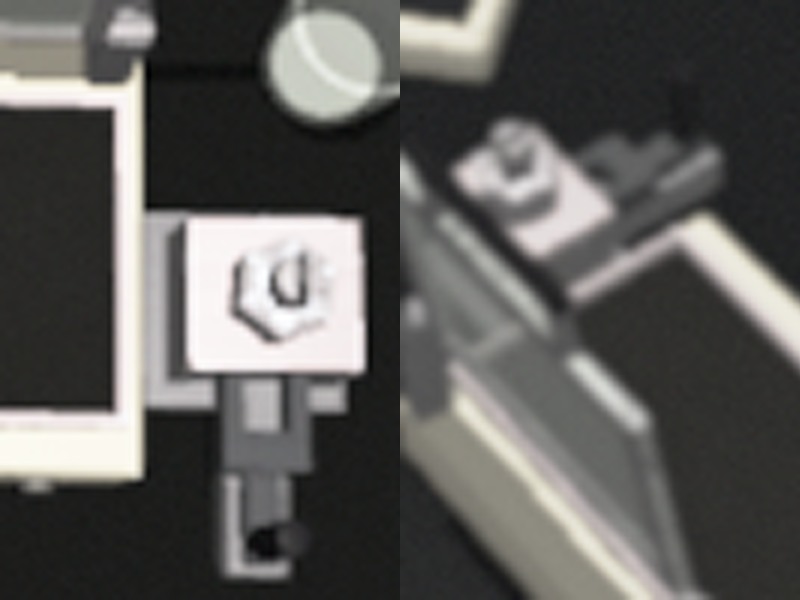

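```bash
python3 - <<'E'
import numpy as np
for f in ["top0","scene0"]:
    w=np.load(f+".npy");p=w[(np.hypot(w[...,0]-.525,w[...,1]+.2775)<.032)&(w[...,2]>.085)&(w[...,2]<.1)][:,:2]
    p=p-[.525,-.2775]
    for a in range(0,60,6):
        ws=[np.ptp(p@[np.cos(np.radians(a+k)),np.sin(np.radians(a+k))]) for k in (0,60,120)]
        print(f,a,np.round(np.mean(ws)*1000,1),np.round(np.array(ws)*1000,1))
E
python3 -m pendant '{"translation":[[0.4,0.6,0],[0.4,0.6,0],[0.4,0.6,0],[0.4,0.6,0],[0.4,0.6,0]],"dr":[[0,0,-0.05],[0,0,-0.097],[0,0,-0.097],[0,0,-0.097],[0,0,-0.097]],"gripper":[0,0,0,0,0]}' 20
```

```text
top0 0 47.7 [46.  48.5 48.5]
top0 6 46.8 [45.4 47.6 47.2]
top0 12 45.5 [44.7 46.2 45.6]
top0 18 44.4 [44.1 44.9 44.1]
top0 24 44.9 [44.5 45.9 44.2]
top0 30 46.2 [46.1 47.  45.6]
top0 36 47.4 [47.4 48.2 46.5]
top0 42 48.1 [48.2 49.1 47. ]
top0 48 48.4 [48.8 49.4 47.1]
top0 54 48.3 [48.9 49.2 46.7]
scene0 0 47.8 [50.8 44.9 47.9]
scene0 6 47.5 [50.3 46.2 45.8]
scene0 12 46.8 [49.9 47.1 43.4]
scene0 18 47.1 [49.8 47.8 43.6]
scene0 24 48.1 [49.5 49.  45.8]
scene0 30 49.1 [49.6 50.2 47.4]
scene0 36 49.6 [49.5 50.9 48.5]
scene0 42 49.6 [48.8 51.  49.1]
scene0 48 49.4 [47.7 50.5 50.2]
scene0 54 48.7 [46.  49.5 50.7]
clock: 2.02
position: [0.2856, -0.4472, 0.303]
orientation: [-0.0, 1.0, -0.023, 0.0]
force: [-1.1, 0.2, -0.3]
gripper_width: 0.507
grip_force: 0.0
```

```bash
python3 -m pendant '{"translation":[[0.2,0.293,-0.1],[0.4,0.586,-0.25],[0.4,0.586,-0.343],[0.4,0.586,-0.343],[0.4,0.586,-0.343],[0.4,0.586,-0.343]],"dr":[[0,0,0],[0,0,0],[0,0,0],[0,0,0],[0,0,0],[0,0,0]],"gripper":[0,0,0,0,0,0]}' 20
python3 -m pendant '{"translation":[[0,0,-0.1],[0,0,-0.19],[0,0,-0.24],[0,0,-0.24],[0,0,-0.24]],"dr":[[0,0,0],[0,0,0],[0,0,0],[0,0,0],[0,0,0]],"gripper":[0,0,0,0,0]}' 20
python3 - <<'E'
from h import *
for n in ["top","scene"]:
    s=viewer.snapshot(n);u,v=proj(s,np.array([.4056,-.2715,.1]));u,v=int(u),int(v);print(n,u,v)
    cv2.imwrite(f"pics/{n}2.png",cv2.resize(s["image"][max(v-40,0):v+40,u-50:u+50],(400,320),interpolation=cv2.INTER_CUBIC))
cv2.imwrite("pics/pair2.png",np.hstack([cv2.imread("pics/top2.png"),cv2.imread("pics/scene2.png")]))
print(ctrl.observe()["qpos"].round(3))
E
```

```text
clock: 2.78
position: [0.4034, -0.2751, 0.2]
orientation: [0.001, 1.0, -0.026, -0.0]
force: [-0.1, -1.0, 0.1]
gripper_width: 0.501
grip_force: 0.0
clock: 3.4
position: [0.4042, -0.274, 0.1287]
orientation: [0.0, 1.0, -0.025, 0.001]
force: [0.2, -0.8, -0.1]
gripper_width: 0.501
grip_force: 0.0
top 423 239
scene 302 131
[ 0.561  0.549 -0.073  2.067  0.076  0.527 -1.187]
```

View pics/pair2.png

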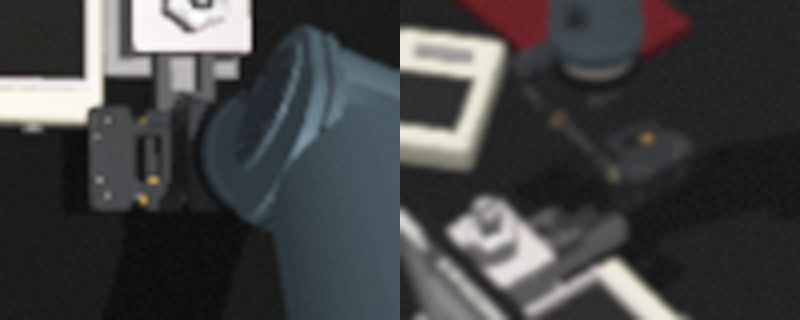

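```bash
python3 -m pendant '{"translation":[[0,0,0],[0,0,0],[0,0,0],[0,0,0]],"dr":[[0,0,0],[0,0,0],[0,0,0],[0,0,0]],"gripper":[-1,-1,-1,-1]}' 25
python3 -m pendant '{"translation":[[0.03,-0.0015,0],[0.06,-0.003,0],[0.09,-0.0045,0],[0.12,-0.006,0],[0.127,-0.006,0],[0.127,-0.006,0],[0.127,-0.006,0]],"dr":[[0,0,0],[0,0,0],[0,0,0],[0,0,0],[0,0,0],[0,0,0],[0,0,0]],"gripper":[-1,-1,-1,-1,-1,-1,-1]}' 25
```

```text
clock: 4.0
position: [0.4039, -0.2732, 0.1279]
orientation: [0.0, 1.0, -0.025, 0.0]
force: [-1.0, 0.5, 1.9]
gripper_width: 0.192
grip_force: 25.0
clock: 4.88
position: [0.4392, -0.275, 0.1278]
orientation: [-0.001, 1.0, -0.025, -0.003]
force: [-11.3, 1.4, 16.1]
gripper_width: 0.191
grip_force: 25.0
```

```bash
python3 -m pendant '{"translation":[[0,0,0],[-0.01,0,0],[-0.01,0,0],[-0.01,0,0.2],[-0.01,0,0.34],[-0.01,0,0.34],[-0.01,0,0.34]],"dr":[[0,0,0],[0,0,0],[0,0,0],[0,0,0],[0,0,0],[0,0,0],[0,0,0]],"gripper":[0,0,0,0.5,1,1,1]}' 25
python3 -m pendant '{"translation":[[0,0,0],[0.15,0,0],[0.28,-0.007,0],[0.28,-0.007,0],[0.28,-0.007,0],[0.28,-0.007,0],[0.28,-0.007,0]],"dr":[[0,0,0.05],[0,0,0.1],[0,0,0.15],[0,0,0.2],[0,0,0.25],[0,0,0.286],[0,0,0.286]],"gripper":[1,1,1,1,1,1,1]}' 25
python3 - <<'E'
from h import *
s=viewer.snapshot("top");w=cloud(s);z=w[...,2]
m=(np.hypot(w[...,0]-.44,w[...,1]+.273)<.04)&(z>.093)&(z<.107);print(w[m].mean(0),m.sum())
o=ctrl.observe();print(o["position"].round(4),o["qpos"].round(2),o["ft_torque"].round(2),o["force"].round(1))
E
```

```text
clock: 5.75
position: [0.4387, -0.2748, 0.2292]
orientation: [-0.0, 1.0, -0.025, -0.0]
force: [0.3, -0.0, -0.4]
gripper_width: 0.931
grip_force: 0.0
clock: 6.62
position: [0.5222, -0.2767, 0.228]
orientation: [-0.001, 0.912, 0.411, -0.001]
force: [-0.2, 0.8, 0.4]
gripper_width: 0.997
grip_force: 0.0
[ 0.43884227 -0.271883    0.10049125] 29
[ 0.5223 -0.2768  0.2283] [ 0.63  0.54 -0.29  1.75  0.19  0.88 -0.47] [ 0.01 -0.07 -0.03] [ 0.3 -0.6  1. ]
```

```bash
python3 -m pendant '{"translation":[[0.008,0,0],[0.008,0,-0.1],[0.008,0,-0.2],[0.008,0,-0.27],[0.008,0,-0.30],[0.008,0,-0.30]],"dr":[[0,0,0],[0,0,0],[0,0,0],[0,0,0],[0,0,0],[0,0,0]],"gripper":[1,1,1,1,1,1]}' 25
python3 -m pendant '{"translation":[[0,0,0],[0,0,0],[0,0,0],[0,0,0],[0,0,0]],"dr":[[0,0,0],[0,0,0],[0,0,0],[0,0,0],[0,0,0]],"gripper":[-1,-1,-1,-1,-1]}' 40
python3 -c "
from plant import ctrl
o=ctrl.observe();print(o['ft_torque'].round(2),o['force'].round(1),o['position'].round(4),o['qpos'].round(2))"
```

```text
clock: 7.42
position: [0.5253, -0.277, 0.1396]
orientation: [-0.0, 0.911, 0.412, -0.0]
force: [0.6, 1.1, -0.4]
gripper_width: 0.999
grip_force: 0.0
clock: 8.05
position: [0.5265, -0.2782, 0.1402]
orientation: [0.002, 0.911, 0.412, 0.001]
force: [4.9, -4.6, -1.8]
gripper_width: 0.499
grip_force: 39.9
[-0.67 -0.77 -0.03] [ 4.9 -4.6 -1.8] [ 0.5265 -0.2782  0.1402] [ 0.6   0.67 -0.26  1.78  0.24  0.72 -0.51]
```

```bash
python3 -m pendant '{"translation":[[0,0,0],[0,0,0],[0,0,0],[0,0,0],[0,0,0],[0,0,0],[0,0,0],[0,0,0]],"dr":[[0,0,-0.05],[0,0,-0.1],[0,0,-0.15],[0,0,-0.2],[0,0,-0.25],[0,0,-0.3],[0,0,-0.35],[0,0,-0.4]],"gripper":[-1,-1,-1,-1,-1,-1,-1,-1]}' 45
python3 -c "
from plant import ctrl
o=ctrl.observe();print(o['ft_torque'].round(2),o['force'].round(1),o['position'].round(4),o['qpos'].round(2))"
python3 -m pendant '{"translation":[[0,0,0],[0,0,0],[0,0,0],[0,0,0],[0,0,0],[0,0,0]],"dr":[[0,0,-0.03],[0,0,-0.06],[0,0,-0.09],[0,0,-0.11],[0,0,-0.12],[0,0,-0.12]],"gripper":[-1,-1,-1,-1,-1,-1]}' 45
python3 -c "
from plant import ctrl
o=ctrl.observe();print(o['ft_torque'].round(2),o['force'].round(1),o['position'].round(4),o['qpos'].round(2))"
```

```text
clock: 9.05
position: [0.5268, -0.2795, 0.1402]
orientation: [0.002, 0.979, -0.205, 0.003]
force: [4.7, -6.0, -7.0]
gripper_width: 0.493
grip_force: 45.0
[-1.23 -1.01  0.28] [ 4.7 -6.  -7. ] [ 0.5268 -0.2795  0.1402] [ 0.36  0.66  0.06  1.79 -0.06  0.68 -1.52]
clock: 9.8
position: [0.5266, -0.2798, 0.1402]
orientation: [0.001, 0.924, -0.383, 0.003]
force: [4.6, -7.2, -6.0]
gripper_width: 0.5
grip_force: 44.9
[-1.33 -1.02  0.01] [ 4.6 -7.2 -6. ] [ 0.5266 -0.2798  0.1402] [ 0.29  0.66  0.16  1.8  -0.15  0.69 -1.82]
```

```bash
for i in 1 2; do python3 -m pendant '{"translation":[[0,0,0],[0,0,0],[0,0,0]],"dr":[[0,0,-0.012],[0,0,-0.024],[0,0,-0.036]],"gripper":[-1,-1,-1]}' 50
python3 -c "
from plant import ctrl
o=ctrl.observe();print(o['ft_torque'].round(2),o['force'].round(1),o['position'].round(4),o['qpos'].round(2))"; done
```

```text
clock: 10.18
position: [0.5265, -0.2799, 0.1402]
orientation: [0.001, 0.9, -0.435, 0.003]
force: [4.0, -7.8, -6.6]
gripper_width: 0.495
grip_force: 50.0
[-1.4  -0.9   0.18] [ 4.  -7.8 -6.6] [ 0.5265 -0.2799  0.1402] [ 0.27  0.67  0.19  1.8  -0.18  0.69 -1.91]
clock: 10.55
position: [0.5264, -0.28, 0.1402]
orientation: [0.001, 0.874, -0.485, 0.003]
force: [3.4, -7.3, -5.7]
gripper_width: 0.496
grip_force: 50.0
[-1.44 -0.87  0.24] [ 3.4 -7.3 -5.7] [ 0.5264 -0.28    0.1402] [ 0.25  0.67  0.22  1.8  -0.21  0.69 -2.  ]
```

```bash
for i in 1 2; do python3 -m pendant '{"translation":[[0,0,0],[0,0,0],[0,0,0]],"dr":[[0,0,-0.012],[0,0,-0.024],[0,0,-0.036]],"gripper":[-1,-1,-1]}' 50
python3 -c "
from plant import ctrl
o=ctrl.observe();print(o['ft_torque'].round(2),o['force'].round(1),o['position'].round(4),o['qpos'].round(2))"; done
```

```text
clock: 10.92
position: [0.5263, -0.28, 0.1402]
orientation: [0.002, 0.846, -0.532, 0.003]
force: [3.5, -8.6, -4.3]
gripper_width: 0.495
grip_force: 50.4
[-1.52 -0.77  1.25] [ 3.5 -8.6 -4.3] [ 0.5263 -0.28    0.1402] [ 0.23  0.67  0.25  1.8  -0.24  0.69 -2.08]
clock: 11.3
position: [0.5261, -0.2799, 0.1402]
orientation: [0.002, 0.816, -0.578, 0.003]
force: [1.7, -9.2, -4.2]
gripper_width: 0.5
grip_force: 51.8
[-1.88 -0.34  2.36] [ 1.7 -9.2 -4.2] [ 0.5261 -0.2799  0.1402] [ 0.21  0.67  0.28  1.8  -0.26  0.69 -2.17]
```

```bash
python3 -m pendant '{"translation":[[0,0,0],[0,0,0],[0,0,0],[0,0,0.1],[0,0,0.3],[0,0,0.35],[0,0,0.35]],"dr":[[0,0,0],[0,0,0],[0,0,0],[0,0,0],[0,0,0],[0,0,0],[0,0,0]],"gripper":[1,1,1,1,1,1,1]}' 25
python3 -m pendant '{"translation":[[-0.05,0,0],[-0.15,0,0],[-0.28,0.02,0],[-0.28,0.02,0],[-0.28,0.02,0],[-0.28,0.02,0],[-0.28,0.02,0],[-0.28,0.02,0]],"dr":[[0,0,0.05],[0,0,0.1],[0,0,0.15],[0,0,0.2],[0,0,0.25],[0,0,0.3],[0,0,0.35],[0,0,0.379]],"gripper":[1,1,1,1,1,0,0,0]}' 25
cat > chk.py <<'E'
from h import *
for n in ["top","scene"]:
    s=viewer.snapshot(n);w=cloud(s);z=w[...,2]
    p=w[(np.hypot(w[...,0]-.525,w[...,1]+.2775)<.032)&(z>.085)&(z<.1)][:,:2]
    if len(p)>20: print(n,"nut",len(p),[(a,round(1000*float(np.mean([np.ptp(p@[np.cos(np.radians(a+k)),np.sin(np.radians(a+k))]) for k in (0,60,120)])),1)) for a in range(0,60,6)])
    m=(np.hypot(w[...,0]-.425,w[...,1]+.273)<.05)&(z>.093)&(z<.107);print("post",w[m].mean(0).round(4),m.sum())
o=ctrl.observe();print(o["position"].round(4),o["orientation"].round(3))
E
python3 chk.py
```

```text
clock: 12.18
position: [0.5257, -0.277, 0.2455]
orientation: [-0.0, 0.815, -0.58, 0.001]
force: [-1.0, -0.0, -0.9]
gripper_width: 1.0
grip_force: 0.0
clock: 13.18
position: [0.4403, -0.2703, 0.2427]
orientation: [-0.001, 1.0, -0.021, -0.002]
force: [0.3, -0.7, -0.4]
gripper_width: 0.685
grip_force: 0.0
top nut 148 [(0, 48.1), (6, 48.0), (12, 47.4), (18, 46.3), (24, 44.9), (30, 44.2), (36, 45.3), (42, 46.5), (48, 47.3), (54, 47.9)]
post [nan nan nan] 0
scene nut 92 [(0, 47.9), (6, 47.5), (12, 47.4), (18, 47.4), (24, 47.4), (30, 47.1), (36, 47.4), (42, 48.0), (48, 48.5), (54, 48.4)]
post [ 0.4409 -0.2731  0.0991] 22
[ 0.4404 -0.2704  0.243 ] [-0.001  1.    -0.023 -0.001]chk.py:6: RuntimeWarning: Mean of empty slice.
  m=(np.hypot(w[...,0]-.425,w[...,1]+.273)<.05)&(z>.093)&(z<.107);print("post",w[m].mean(0).round(4),m.sum())
  ret = um.true_divide(
```

```bash
python3 -m pendant '{"translation":[[0,-0.01,-0.1],[0,-0.01,-0.25],[0,-0.01,-0.35],[0,-0.01,-0.38],[0,-0.01,-0.38],[0,-0.01,-0.38]],"dr":[[0,0,0],[0,0,0],[0,0,0],[0,0,0],[0,0,0],[0,0,0]],"gripper":[0,0,0,0,0,0]}' 25
python3 -m pendant '{"translation":[[0,0,0],[0,0,0],[0,0,0],[-0.03,0.0015,0],[-0.06,0.003,0],[-0.09,0.0045,0],[-0.12,0.006,0],[-0.135,0.0065,0]],"dr":[[0,0,0],[0,0,0],[0,0,0],[0,0,0],[0,0,0],[0,0,0],[0,0,0],[0,0,0]],"gripper":[-1,-1,-1,-1,-1,-1,-1,-1]}' 25
python3 -m pendant '{"translation":[[0,0,0],[0,0,0]],"dr":[[0,0,0],[0,0,0]],"gripper":[-1,-1]}' 25
```

```text
clock: 14.02
position: [0.442, -0.2745, 0.1318]
orientation: [0.0, 1.0, -0.024, 0.001]
force: [0.0, -0.1, 0.9]
gripper_width: 0.501
grip_force: 0.0
clock: 15.02
position: [0.4065, -0.273, 0.1316]
orientation: [0.002, 1.0, -0.023, 0.007]
force: [25.8, -4.6, -27.6]
gripper_width: 0.197
grip_force: 25.0
clock: 15.28
position: [0.4067, -0.273, 0.1315]
orientation: [0.002, 1.0, -0.022, 0.006]
force: [19.4, -5.4, -18.2]
gripper_width: 0.193
grip_force: 25.0
```

```bash
python3 -m pendant '{"translation":[[0.01,0,0],[0.01,0,0],[0.01,0,0],[0.01,0,0.2],[0.01,0,0.4],[0.01,0,0.46],[0.01,0,0.46]],"dr":[[0,0,0],[0,0,0],[0,0,0],[0,0,0],[0,0,0],[0,0,0],[0,0,0]],"gripper":[0,0,0,0.5,1,1,1]}' 25
python3 -m pendant '{"translation":[[0,0,0],[0,0.1,0],[0,0.25,0],[0,0.4,0],[0,0.55,0],[0,0.7,0],[0,0.8,0],[0,0.9,0]],"dr":[[0,0,0.05],[0,0,0.1],[0,0,0.15],[0,0,0.2],[0,0,0.25],[0,0,0.3],[0,0,0.35],[0,0,0.4]],"gripper":[1,1,1,1,1,1,1,1]}' 25
python3 -m pendant '{"translation":[[0,0.1,0],[0,0.2,0],[0,0.35,0],[0,0.5,0],[0,0.65,0],[0,0.8,0],[0,0.9,0],[0,0.9,0]],"dr":[[0,0,0.05],[0,0,0.1],[0,0,0.15],[0,0,0.2],[0,0,0.25],[0,0,0.3],[0,0,0.35],[0,0,0.4]],"gripper":[1,1,1,1,1,1,1,1]}' 25
cat > rk.py <<'E'
from meas import *
for n in ["top","scene"]:
    s=viewer.snapshot(n);w=cloud(s)
    for r in racks(s,w):
        (c,sz,a)=r[1];print(n,np.round(c,1),np.round(sz,1),round(a,1),r[2].round(3))
    z=w[...,2];m=(np.hypot(w[...,0]-.425,w[...,1]+.273)<.05)&(z>.093)&(z<.107);print("post",w[m].mean(0).round(4),m.sum())
o=ctrl.observe();print(o["position"].round(4),o["orientation"].round(3),o["qpos"].round(2))
E
python3 rk.py
```

```text
clock: 16.15
position: [0.4039, -0.2724, 0.2699]
orientation: [0.0, 1.0, -0.024, 0.001]
force: [0.2, 0.6, -0.4]
gripper_width: 0.928
grip_force: 0.0
clock: 17.15
position: [0.4024, -0.0011, 0.2673]
orientation: [-0.001, 0.821, 0.571, -0.001]
force: [-0.1, -0.3, 0.9]
gripper_width: 1.0
grip_force: 0.0
clock: 18.15
position: [0.4022, 0.27, 0.2672]
orientation: [-0.002, 0.327, 0.945, -0.0]
force: [-0.2, -1.2, -1.2]
gripper_width: 0.998
grip_force: 0.0
top [613.9 293.8] [51.1 90.3] 85.7 0.06
top [423.7 259.5] [116.2  52.3] 51.9 0.35
post [ 0.4056 -0.2707  0.1   ] 35
scene [421.3 292.6] [50.9 94.4] 63.8 0.061
scene [454.7 465.2] [94.5 49.5] 15.3 0.048
scene [615.  292.8] [51.8 91.8] 85.0 0.06
post [ 0.4062 -0.2712  0.0992] 22
[0.4027 0.2676 0.267 ] [-0.002  0.33   0.944 -0.001] [-0.14  0.38 -0.66  1.97  0.29  0.89 -0.05]
```

```bash
python3 -m pendant '{"translation":[[0.051,0.069,0],[0.051,0.069,-0.1],[0.051,0.069,-0.25],[0.051,0.069,-0.37],[0.051,0.069,-0.37]],"dr":[[0,0,0.05],[0,0,0.1],[0,0,0.131],[0,0,0.131],[0,0,0.131]],"gripper":[1,1,1,1,1]}' 25
```

```text
clock: 18.88
position: [0.4173, 0.2866, 0.1551]
orientation: [-0.003, 0.133, 0.991, -0.002]
force: [0.4, -0.5, 0.2]
gripper_width: 1.0
grip_force: 0.0
```

```bash
python3 -m pendant '{"translation":[[0.003,0.005,-0.12],[0.003,0.005,-0.22],[0.003,0.005,-0.285],[0.003,0.005,-0.285],[0.003,0.005,-0.285]],"dr":[[0,0,0],[0,0,0],[0,0,0],[0,0,0],[0,0,0]],"gripper":[1,1,1,1,1]}' 25
python3 -m pendant '{"translation":[[0,0,0],[0,0,0],[0,0,0],[0,0,0],[0,0,0.1],[0,0,0.25],[0,0,0.42],[0,0,0.45]],"dr":[[0,0,0],[0,0,0],[0,0,0],[0,0,0],[0,0,0],[0,0,0],[0,0,0],[0,0,0]],"gripper":[-1,-1,-1,-1,-1,-1,-1,-1]}' 25
```

```text
clock: 19.5
position: [0.4206, 0.2905, 0.0734]
orientation: [0.001, 0.132, 0.991, 0.001]
force: [1.3, 0.5, 0.6]
gripper_width: 0.999
grip_force: 0.0
clock: 20.5
position: [0.4211, 0.291, 0.21]
orientation: [0.002, 0.131, 0.991, 0.002]
force: [-1.2, -0.5, -2.3]
gripper_width: 0.563
grip_force: 25.0
```

```bash
python3 -m pendant '{"translation":[[0.03,-0.1,0],[0.06,-0.25,0],[0.1,-0.4,0],[0.15,-0.55,0],[0.2,-0.7,0],[0.2,-0.7,0]],"dr":[[0,0,0.02],[0,0,0.04],[0,0,0.068],[0,0,0.068],[0,0,0.068],[0,0,0.068]],"gripper":[-1,-1,-1,-1,-1,-1]}' 25
python3 -m pendant '{"translation":[[0.06,-0.15,0],[0.1,-0.3,0],[0.15,-0.5,0],[0.21,-0.65,0],[0.213,-0.697,0],[0.213,-0.697,0],[0.213,-0.697,0]],"dr":[[0,0,0],[0,0,0],[0,0,0],[0,0,0],[0,0,0],[0,0,0],[0,0,0]],"gripper":[-1,-1,-1,-1,-1,-1,-1]}' 25
```

```text
clock: 21.25
position: [0.4803, 0.0755, 0.2057]
orientation: [-0.001, 0.029, 1.0, -0.001]
force: [-0.3, 1.7, -1.6]
gripper_width: 0.567
grip_force: 25.0
clock: 22.12
position: [0.5435, -0.1265, 0.2071]
orientation: [-0.0, 0.023, 1.0, 0.001]
force: [-0.2, 0.6, -1.7]
gripper_width: 0.565
grip_force: 25.0
```

```bash
python3 -m pendant '{"translation":[[0,0,-0.1],[0,0,-0.18],[0,0,-0.23],[0,0,-0.255],[0,0,-0.27],[0,0,-0.275],[0,0,-0.275]],"dr":[[0,0,0],[0,0,0],[0,0,0],[0,0,0],[0,0,0],[0,0,0],[0,0,0]],"gripper":[-1,-1,-1,-1,-1,-1,-1]}' 25
```

```text
clock: 23.0
position: [0.5442, -0.1291, 0.1252]
orientation: [0.0, 0.025, 1.0, -0.0]
force: [-0.3, -0.6, -2.0]
gripper_width: 0.566
grip_force: 25.0
```

```bash
python3 -m pendant '{"translation":[[0,0,-0.005],[0,0,-0.01],[0,0,-0.01]],"dr":[[0,0,0],[0,0,0],[0,0,0]],"gripper":[-1,-1,-1]}' 25
```

```text
clock: 23.38
position: [0.5441, -0.1291, 0.1224]
orientation: [0.0, 0.025, 1.0, -0.0]
force: [-2.4, -0.7, 4.7]
gripper_width: 0.564
grip_force: 25.0
```

```bash
python3 -m pendant '{"translation":[[0,0,0],[0,0,0],[0,0,0],[0,0,0.15],[0,0,0.33],[0,0,0.4],[0,0,0.4]],"dr":[[0,0,0],[0,0,0],[0,0,0],[0,0,0],[0,0,0],[0,0,0],[0,0,0]],"gripper":[1,1,1,1,1,1,1]}' 25
python3 -m pendant '{"translation":[[0,0.15,0],[0,0.3,0],[0,0.5,0],[0,0.7,0],[0,0.9,0],[0,0.9,0]],"dr":[[0,0,0],[0,0,0],[0,0,0],[0,0,0],[0,0,0],[0,0,0]],"gripper":[1,1,1,1,1,1]}' 25
python3 -m pendant '{"translation":[[0.1,0.15,0],[0.2,0.3,0],[0.233,0.5,-0.05],[0.233,0.51,-0.15],[0.233,0.51,-0.25],[0.233,0.51,-0.25]],"dr":[[0,0,-0.007],[0,0,-0.007],[0,0,-0.007],[0,0,-0.007],[0,0,-0.007],[0,0,-0.007]],"gripper":[1,1,1,1,1,1]}' 25
python3 rk.py
```

```text
clock: 24.25
position: [0.5448, -0.1292, 0.2432]
orientation: [0.002, 0.025, 1.0, -0.0]
force: [-1.3, -0.7, -1.1]
gripper_width: 0.999
grip_force: 0.0
clock: 25.0
position: [0.5421, 0.1471, 0.2408]
orientation: [-0.001, 0.02, 1.0, 0.002]
force: [-0.9, -0.4, -0.4]
gripper_width: 1.0
grip_force: 0.0
clock: 25.75
position: [0.6123, 0.2916, 0.1627]
orientation: [-0.003, 0.036, 0.999, -0.002]
force: [1.1, -0.0, -0.4]
gripper_width: 0.995
grip_force: 0.0
top [ 548.7 -132.3] [ 59.7 104.6] 86.9 0.113
top [454.1 466.3] [90.1 51.6] 15.3 0.044
post [ 0.4056 -0.2707  0.0999] 35
scene [585.7 -72.5] [262.6  57.6] 37.2 0.291
scene [454.5 465.1] [95.8 49.9] 15.3 0.047
scene [643.4 315. ] [73.2 78.5] 51.7 0.178
post [ 0.407  -0.2716  0.0999] 21
[0.614  0.2931 0.1665] [-0.     0.036  0.999 -0.   ] [-0.11  0.84 -0.64  1.51  0.56  0.99  0.59]
```

```bash
python3 -m pendant '{"translation":[[0,0,-0.12],[0,0,-0.22],[0,0,-0.29],[0,0,-0.315],[0,0,-0.315]],"dr":[[0,0,0],[0,0,0],[0,0,0],[0,0,0],[0,0,0]],"gripper":[1,1,1,1,1]}' 25
python3 -m pendant '{"translation":[[0,0,0],[0,0,0],[0,0,0],[0,0,0],[0,0,0.1],[0,0,0.25],[0,0,0.42],[0,0,0.45]],"dr":[[0,0,0],[0,0,0],[0,0,0],[0,0,0],[0,0,0],[0,0,0],[0,0,0],[0,0,0]],"gripper":[-1,-1,-1,-1,-1,-1,-1,-1]}' 25
```

```text
clock: 26.48
position: [0.6141, 0.2941, 0.0728]
orientation: [0.0, 0.036, 0.999, 0.0]
force: [0.3, 0.4, 1.0]
gripper_width: 1.002
grip_force: 0.0
clock: 27.48
position: [0.6151, 0.2951, 0.2111]
orientation: [0.002, 0.036, 0.999, 0.002]
force: [0.1, -0.4, -2.2]
gripper_width: 0.564
grip_force: 25.0
```

```bash
python3 -m pendant '{"translation":[[-0.07,-0.1,0],[-0.14,-0.25,0],[-0.21,-0.4,0],[-0.22,-0.5,0],[-0.22,-0.5,0]],"dr":[[0,0,0.007],[0,0,0.007],[0,0,0.007],[0,0,0.007],[0,0,0.007]],"gripper":[-1,-1,-1,-1,-1]}' 25
python3 -m pendant '{"translation":[[0,-0.15,0],[0,-0.3,0],[0,-0.45,0],[0,-0.543,0],[0,-0.543,0],[0,-0.543,0],[0,-0.543,0]],"dr":[[0,0,0],[0,0,0],[0,0,0],[0,0,0],[0,0,0],[0,0,0],[0,0,0]],"gripper":[-1,-1,-1,-1,-1,-1,-1]}' 25
```

```text
clock: 28.1
position: [0.5472, 0.1402, 0.2058]
orientation: [-0.001, 0.027, 1.0, -0.002]
force: [0.4, 0.1, -2.3]
gripper_width: 0.563
grip_force: 25.0
clock: 28.98
position: [0.5479, -0.0169, 0.2073]
orientation: [0.0, 0.024, 1.0, 0.001]
force: [1.0, 1.0, -2.0]
gripper_width: 0.566
grip_force: 25.0
```

```bash
python3 -m pendant '{"translation":[[0,0,-0.1],[0,0,-0.18],[0,0,-0.23],[0,0,-0.255],[0,0,-0.27],[0,0,-0.28],[0,0,-0.286],[0,0,-0.286]],"dr":[[0,0,0],[0,0,0],[0,0,0],[0,0,0],[0,0,0],[0,0,0],[0,0,0],[0,0,0]],"gripper":[-1,-1,-1,-1,-1,-1,-1,-1]}' 25
```

```text
clock: 29.98
position: [0.5481, -0.0189, 0.1224]
orientation: [0.0, 0.025, 1.0, -0.0]
force: [-1.5, -0.1, 4.5]
gripper_width: 0.568
grip_force: 25.0
```

```bash
python3 -m pendant '{"translation":[[0,0,0],[0,0,0],[0,0,0],[0,0,0.15],[0,0,0.33],[0,0,0.5],[0,0,0.67],[0,0,0.8]],"dr":[[0,0,0],[0,0,0],[0,0,0],[0,0,0],[0,0,0],[0,0,0],[0,0,0],[0,0,0]],"gripper":[1,1,1,1,1,1,1,1]}' 25
python3 -m pendant '{"translation":[[-0.1,-0.05,0.2],[-0.2,-0.1,0.4],[-0.3,-0.15,0.4],[-0.3,-0.15,0.4],[-0.3,-0.15,0.4],[-0.3,-0.15,0.4],[-0.3,-0.15,0.4],[-0.3,-0.15,0.4]],"dr":[[0,0,-0.05],[0,0,-0.1],[0,0,-0.15],[0,0,-0.2],[0,0,-0.25],[0,0,-0.3],[0,0,-0.35],[0,0,-0.4]],"gripper":[1,1,1,1,1,1,1,1]}' 25
python3 - <<'E'
from meas import *
for n in ["top","scene"]:
    s=viewer.snapshot(n);w=cloud(s);z=w[...,2]
    cv2.imwrite(f"pics/{n}3.png",s["image"])
    for r in racks(s,w):
        (c,sz,a)=r[1];print(n,np.round(c,1),np.round(sz,1),round(a,1),r[2].round(3))
    m=(z>.31)&(z<.36)&(w[...,1]>-.15)&(w[...,1]<0)&(w[...,0]>.66)&(w[...,0]<.71);p=w[m];q=p[p[:,2]>.325]
    print(n,len(p),np.percentile(p,[2,10,50,90,98],axis=0).round(4).tolist(),q.mean(0).round(4))
    r=cv2.resize(s["image"][100:240,280:460] if n=="top" else s["image"][100:250,220:390],(400,320),interpolation=cv2.INTER_CUBIC);cv2.imwrite(f"pics/{n}3c.png",r)
cv2.imwrite("pics/pair3.png",np.hstack([cv2.imread("pics/top3c.png"),cv2.imread("pics/scene3c.png")]))
o=ctrl.observe();print(o["position"].round(4),o["orientation"].round(3),o["qpos"].round(2))
E
```

```text
clock: 30.98
position: [0.548, -0.0188, 0.3638]
orientation: [0.001, 0.025, 1.0, -0.0]
force: [0.3, 0.5, 0.2]
gripper_width: 0.999
grip_force: 0.0
clock: 31.98
position: [0.4577, -0.0638, 0.4814]
orientation: [0.0, 0.61, 0.793, -0.0]
force: [-0.7, -0.8, -0.1]
gripper_width: 0.996
grip_force: 0.0
top [518.4 -17.5] [ 53.9 174.6] 88.5 0.744
top [454.  466.2] [90.2 51.2] 14.5 0.042
top 378 [[0.6678, -0.1402, 0.3125], [0.6697, -0.1332, 0.3271], [0.6748, -0.0798, 0.339], [0.6812, -0.0271, 0.3417], [0.6852, -0.0201, 0.3428]] [ 0.6757 -0.0793  0.3388]
scene [588.  -70.3] [262.4  57.1] 37.6 0.292
scene [547.  -14.8] [ 88.3 114. ] 60.6 0.109
scene [453.8 464.9] [97.6 49.9] 15.5 0.045
scene 212 [[0.6714, -0.1424, 0.313], [0.6732, -0.1308, 0.3297], [0.6798, -0.0735, 0.339], [0.6849, -0.0222, 0.3424], [0.6867, -0.0191, 0.344]] [ 0.6797 -0.0774  0.3386]
[ 0.4577 -0.0638  0.4815] [ 0.     0.608  0.794 -0.   ] [ 0.71  0.1  -0.72  1.73  0.07  1.34  0.24]
```

View pics/pair3.png

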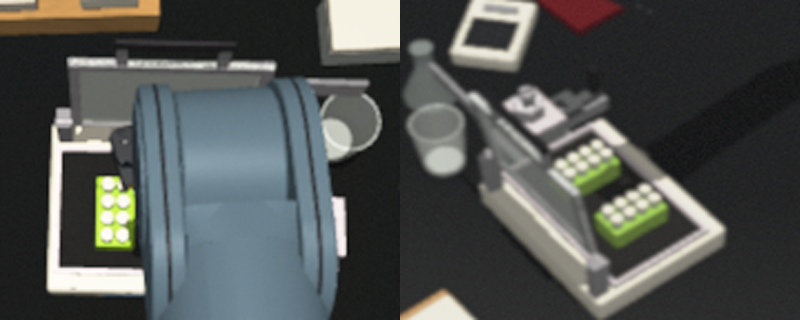

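```bash
python3 -m pendant '{"translation":[[0.1,0,0.06],[0.25,-0.02,0.06],[0.4,-0.03,0.06],[0.55,-0.04,0.06],[0.735,-0.052,0.06],[0.735,-0.052,0.06],[0.735,-0.052,0.06]],"dr":[[0,0,-0.05],[0,0,-0.1],[0,0,-0.1],[0,0,-0.1],[0,0,-0.1],[0,0,-0.1],[0,0,-0.1]],"gripper":[0.3,0.3,0.3,0.3,0.3,0.3,0.3]}' 15
```

```text
clock: 32.95
position: [0.6781, -0.0792, 0.4992]
orientation: [-0.0, 0.724, 0.69, -0.0]
force: [0.2, 0.3, 1.0]
gripper_width: 0.648
grip_force: 0.0
```

```bash
python3 -m pendant '{"translation":[[0,0,-0.12],[0,0,-0.25],[0,0,-0.35],[0,0,-0.4],[0,0,-0.4]],"dr":[[0,0,0],[0,0,0],[0,0,0],[0,0,0],[0,0,0]],"gripper":[0.3,0.3,0.3,0.3,0.3]}' 15
python3 -m pendant '{"translation":[[0,0,0],[0,0,0],[0,0,0],[0,0,0],[0,0,0]],"dr":[[0,0,0],[0,0,0],[0,0,0],[0,0,0],[0,0,0]],"gripper":[-1,-1,-1,-1,-1]}' 12
python3 - <<'E'
import numpy as np
from h import *
print(ctrl.observe()["position"])
hx=np.array([.654,-.078,.125]);X=np.array([np.cos(-.049),np.sin(-.049),0])
th0=1.69;b=lambda t:hx-.21*np.cos(t)*X+np.array([0,0,.21*np.sin(t)])
for t in [1.6,1.5,1.4,1.3,1.2,1.1,1.0,.9,.8,.7,.6,.5,.4,.3,.25,.2,.15,.12,.09,.06,.03,0]: print(t,((b(t)-b(th0))/.3).round(3))
E
```

```text
clock: 33.58
position: [0.6777, -0.0798, 0.3799]
orientation: [0.0, 0.724, 0.689, -0.0]
force: [-0.2, -0.3, 0.1]
gripper_width: 0.643
grip_force: 0.0
clock: 34.2
position: [0.6783, -0.0795, 0.3796]
orientation: [-0.0, 0.725, 0.689, 0.0]
force: [-0.1, -0.8, 0.3]
gripper_width: 0.148
grip_force: 11.9
[ 0.67833473 -0.07951673  0.37959496]
1.6 [-0.063  0.003  0.005]
1.5 [-0.133  0.007  0.003]
1.4 [-0.202  0.01  -0.005]
1.3 [-0.27   0.013 -0.021]
1.2 [-0.336  0.017 -0.043]
1.1 [-0.4    0.02  -0.071]
1.0 [-0.461  0.023 -0.106]
0.9 [-0.518  0.025 -0.147]
0.8 [-0.57   0.028 -0.193]
0.7 [-0.618  0.03  -0.244]
0.6 [-0.66   0.032 -0.3  ]
0.5 [-0.697  0.034 -0.359]
0.4 [-0.727  0.036 -0.422]
0.3 [-0.751  0.037 -0.488]
0.25 [-0.761  0.037 -0.522]
0.2 [-0.768  0.038 -0.556]
0.15 [-0.774  0.038 -0.59 ]
0.12 [-0.777  0.038 -0.611]
0.09 [-0.779  0.038 -0.632]
0.06 [-0.781  0.038 -0.653]
0.03 [-0.782  0.038 -0.674]
0 [-0.782  0.038 -0.695]
```

```bash
python3 -m pendant '{"translation":[[-0.063,0.003,0.005],[-0.133,0.007,0.003],[-0.202,0.010,-0.005],[-0.27,0.013,-0.021],[-0.336,0.017,-0.043],[-0.4,0.02,-0.071],[-0.4,0.02,-0.071]],"dr":[[0,0,0],[0,0,0],[0,0,0],[0,0,0],[0,0,0],[0,0,0],[0,0,0]],"gripper":[-1,-1,-1,-1,-1,-1,-1]}' 12
python3 - <<'E'
from h import *
o=ctrl.observe();print(o["position"].round(4),o["ft_torque"].round(2))
s=viewer.snapshot("scene");cv2.imwrite("pics/s4.png",cv2.resize(s["image"][60:260,180:440],(780,600),interpolation=cv2.INTER_CUBIC))
E
```

```text
clock: 35.08
position: [0.5573, -0.0733, 0.3576]
orientation: [-0.001, 0.724, 0.689, -0.001]
force: [2.0, 1.4, -3.2]
gripper_width: 0.147
grip_force: 12.2
[ 0.5573 -0.0733  0.3576] [ 0.22 -0.38 -0.04]
```

View pics/s4.png

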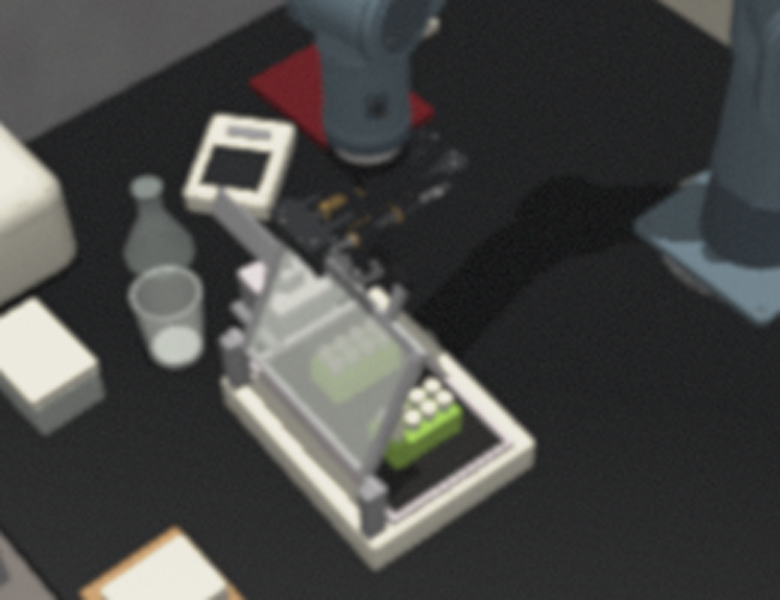

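```bash
python3 -m pendant '{"translation":[[-0.061,0.003,-0.035],[-0.118,0.005,-0.076],[-0.17,0.008,-0.122],[-0.218,0.01,-0.173],[-0.26,0.012,-0.229],[-0.297,0.014,-0.288],[-0.327,0.016,-0.351],[-0.327,0.016,-0.351]],"dr":[[0,0,0],[0,0,0],[0,0,0],[0,0,0],[0,0,0],[0,0,0],[0,0,0],[0,0,0]],"gripper":[-1,-1,-1,-1,-1,-1,-1,-1]}' 12
```

```text
clock: 36.12
position: [0.4604, -0.0685, 0.2526]
orientation: [-0.001, 0.724, 0.689, -0.0]
force: [-1.7, 1.7, -0.9]
gripper_width: 0.134
grip_force: 11.9
```

Run:
```python
from h import *
o=ctrl.observe();print(o["position"].round(4),o["ft_torque"].round(2),o["force"].round(1),o["gripper_width"])
s=viewer.snapshot("scene");w=cloud(s)
im=cv2.resize(s["image"][90:240,210:400],(760,600),interpolation=cv2.INTER_CUBIC)
P=np.array([[.4604+d*.049,-.0685+d,.2076] for d in (-.055,.055)]);print(proj(s,P))
cv2.imwrite("pics/s5.png",im)
z=w[...,2];m=(w[...,0]>.42)&(w[...,0]<.7)&(w[...,1]>-.2)&(w[...,1]<.06)&(z>.115)&(z<.3)
p=w[m];X=np.array([np.cos(.049),-np.sin(.049)]);d=(p[:,:2]-[.654,-.078])@X
for a in np.arange(-.22,0,.02):
    k=(d>a)&(d<a+.02);print(round(a+.01,2),k.sum(),np.percentile(p[k,2],[10,50,90]).round(3) if k.sum() else "")
```

```text
[ 0.4604 -0.0685  0.2526] [0.28 0.25 0.04] [-1.7  1.7 -0.9] 0.13426889207710954
(array([318.27173803, 340.0512505 ]), array([141.55463425, 162.08128272]))
-0.21 108 [0.216 0.263 0.289]
-0.19 146 [0.208 0.219 0.293]
-0.17 216 [0.203 0.276 0.296]
-0.15 315 [0.19  0.198 0.291]
-0.13 520 [0.18  0.187 0.294]
-0.11 662 [0.172 0.18  0.296]
-0.09 446 [0.163 0.168 0.174]
-0.07 436 [0.153 0.159 0.165]
-0.05 430 [0.145 0.15  0.156]
-0.03 442 [0.135 0.141 0.147]
-0.01 459 [0.127 0.132 0.137]
```

View pics/s5.png

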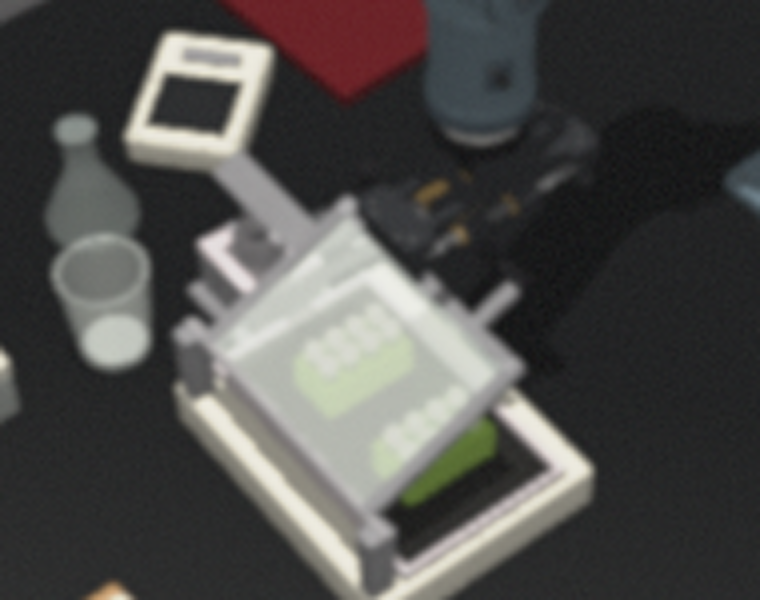

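```bash
python3 -m pendant '{"translation":[[-0.015,0.001,-0.035],[-0.024,0.001,-0.066],[-0.034,0.001,-0.1],[-0.041,0.002,-0.134],[-0.047,0.002,-0.168],[-0.05,0.002,-0.189],[-0.052,0.002,-0.21],[-0.052,0.002,-0.21]],"dr":[[0,0,0],[0,0,0],[0,0,0],[0,0,0],[0,0,0],[0,0,0],[0,0,0],[0,0,0]],"gripper":[-1,-1,-1,-1,-1,-1,-1,-1]}' 12
python3 -m pendant '{"translation":[[0,0,-0.02],[-0.001,0,-0.04],[-0.001,0,-0.055],[-0.001,0,-0.065],[-0.001,0,-0.065]],"dr":[[0,0,0],[0,0,0],[0,0,0],[0,0,0],[0,0,0]],"gripper":[-1,-1,-1,-1,-1]}' 12
```

```text
clock: 37.17
position: [0.4433, -0.0677, 0.189]
orientation: [-0.001, 0.724, 0.689, -0.001]
force: [-5.3, 3.8, 0.1]
gripper_width: 0.125
grip_force: 11.9
clock: 37.8
position: [0.442, -0.0676, 0.1692]
orientation: [-0.002, 0.724, 0.689, -0.002]
force: [-7.6, 4.0, -1.2]
gripper_width: 0.123
grip_force: 11.9
```

```bash
for i in 1 2; do python3 -m pendant '{"translation":[[0.003,0,-0.007],[0.005,0,-0.013],[0.005,0,-0.013]],"dr":[[0,0,0],[0,0,0],[0,0,0]],"gripper":[-1,-1,-1]}' 12; done
python3 - <<'E'
from h import *
s=viewer.snapshot("scene");w=cloud(s);z=w[...,2]
m=(w[...,0]>.44)&(w[...,0]<.7)&(w[...,1]>-.17)&(w[...,1]<.03)&(z>.112)&(z<.15)
p=w[m];X=np.array([np.cos(.049),-np.sin(.049)]);d=(p[:,:2]-[.654,-.078])@X
for a in np.arange(-.22,0,.02):
    k=(d>a)&(d<a+.02);print(round(a+.01,2),k.sum(),np.percentile(p[k,2],[10,50,90]).round(4) if k.sum() else "")
E
```

```text
clock: 38.17
position: [0.4421, -0.0676, 0.1649]
orientation: [-0.003, 0.724, 0.689, -0.003]
force: [-9.8, 4.6, -0.8]
gripper_width: 0.124
grip_force: 11.9
clock: 38.55
position: [0.4423, -0.0678, 0.1614]
orientation: [-0.004, 0.724, 0.689, -0.005]
force: [-17.4, 3.7, 11.5]
gripper_width: 0.119
grip_force: 11.9
-0.21 61 [0.123  0.1298 0.1346]
-0.19 46 [0.1189 0.1282 0.1334]
-0.17 87 [0.1263 0.1299 0.1335]
-0.15 201 [0.1249 0.1286 0.133 ]
-0.13 296 [0.1245 0.1286 0.1326]
-0.11 298 [0.1248 0.1286 0.1324]
-0.09 300 [0.1246 0.1292 0.1329]
-0.07 318 [0.1252 0.1291 0.1326]
-0.05 308 [0.1255 0.1286 0.1326]
-0.03 317 [0.1249 0.1287 0.1327]
-0.01 327 [0.1249 0.1291 0.1331]
```

```bash
python3 -m pendant '{"translation":[[-0.003,0,0.003],[-0.005,0,0.005],[-0.005,0,0.005],[-0.005,0,0.005],[-0.005,0,0.1],[-0.005,0,0.25],[-0.005,0,0.4],[-0.005,0,0.4]],"dr":[[0,0,0],[0,0,0],[0,0,0],[0,0,0],[0,0,0],[0,0,0],[0,0,0],[0,0,0]],"gripper":[-0.3,-0.3,-0.3,-0.3,-0.3,-0.3,-0.3,-0.3]}' 12
python3 -m pendant '{"translation":[[-0.05,0.2,0.1],[-0.05,0.4,0.1],[-0.05,0.6,0.1],[-0.05,0.8,0.1],[-0.05,1,0.1],[-0.05,1,0.1]],"dr":[[0,0,0],[0,0,0],[0,0,0],[0,0,0],[0,0,0],[0,0,0]],"gripper":[-0.3,-0.3,-0.3,-0.3,-0.3,-0.3]}' 12
python3 - <<'E'
from meas import *
for n in ["top","scene"]:
    s=viewer.snapshot(n);w=cloud(s);z=w[...,2]
    p=w[(w[...,0]>.42)&(w[...,0]<.7)&(w[...,1]>-.19)&(w[...,1]<.05)&(z>.115)&(z<.16)];X=np.array([np.cos(.049),-np.sin(.049)]);d=(p[:,:2]-[.654,-.078])@X
    print(n,[np.median(p[(d>a)&(d<a+.03),2]).round(4) for a in (-.21,-.17,-.12,-.07,-.03)])
    m=(np.hypot(w[...,0]-.425,w[...,1]+.273)<.05)&(z>.093)&(z<.107);print("post",w[m].mean(0).round(4),m.sum())
    for t in ["rack1","empty_rack","reagent","beaker","meter","flask"]:
        for b in nets.boxes_of(s,t)[:2]: print(t,round(b["p"],2),np.round(b["extent"]))
    r=cv2.resize(s["image"][90:290,250:470] if n=="top" else s["image"][90:240,220:385],(400,364),interpolation=cv2.INTER_CUBIC);cv2.imwrite(f"pics/{n}6c.png",r)
cv2.imwrite("pics/pair6.png",np.hstack([cv2.imread("pics/top6c.png"),cv2.imread("pics/scene6c.png")]))
E
```

```text
clock: 39.6
position: [0.4478, -0.0684, 0.2855]
orientation: [0.003, 0.725, 0.689, 0.002]
force: [-0.6, -0.3, -0.7]
gripper_width: 0.343
grip_force: 0.0
clock: 40.35
position: [0.4291, 0.2369, 0.312]
orientation: [-0.002, 0.721, 0.692, 0.001]
force: [-0.3, -0.2, 0.3]
gripper_width: 0.351
grip_force: 0.0
top [np.float64(0.1299), np.float64(0.1297), np.float64(0.1287), np.float64(0.129), np.float64(0.1292)]
post [ 0.4054 -0.2708  0.1002] 34
rack1 0.62 [374. 215.   8.   4.]
reagent 0.65 [138. 170.  34.  29.]
reagent 0.28 [310. 153. 123.  79.]
beaker 0.61 [417. 141.  34.  28.]
meter 0.79 [461. 205.  60.  62.]
flask 0.95 [461. 170.  34.  24.]
flask 0.58 [461. 204.  63.  64.]
scene [np.float64(0.1288), np.float64(0.1297), np.float64(0.1288), np.float64(0.129), np.float64(0.1291)]
post [ 0.4065 -0.2717  0.0992] 21
rack1 0.74 [270. 146.  10.  16.]
empty_rack 0.9 [434. 274.  29.  36.]
reagent 0.66 [411. 307.  30.  44.]
beaker 0.84 [221. 147.  30.  37.]
beaker 0.66 [272. 146.   8.  10.]
meter 0.7 [269. 142.  14.  16.]
meter 0.57 [242.  98.  42.  38.]
flask 0.57 [224. 122.  22.  30.]
```

View pics/pair6.png

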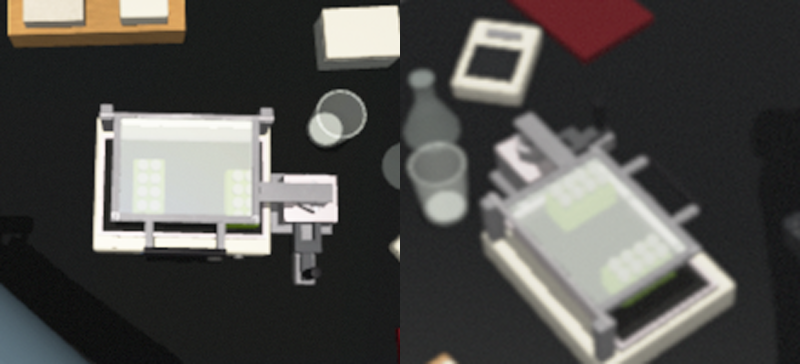

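The cover lies level and the fork is out. But the right rack, at about (240,195) in the left crop, sits further right than I placed it, so it was probably knocked aside. I'll check whether it's still flat and inside the rim.

Run:
```python
from h import *
D=np.array([.5525,-.073]);yaw=-.049
Rz=np.array([[np.cos(yaw),np.sin(yaw)],[-np.sin(yaw),np.cos(yaw)]])
out=[]
for n,(u0,v0,u1,v1) in {"top":(300,140,400,235),"scene":(225,115,375,240)}.items():
    s=viewer.snapshot(n);im=s["image"];A=att(s);O=np.array(s["origin"])
    def ray(u,v,z):
        d=A@np.array([(u-s["cx"])/s["fx"],-(v-s["cy"])/s["fy"],-1]);return (O+d*(z-O[2])/d[2])[:2]
    hsv=cv2.cvtColor(im,cv2.COLOR_BGR2HSV);g=((hsv[...,0]>28)&(hsv[...,0]<55)&(hsv[...,1]>40)&(hsv[...,2]>50)).astype(np.uint8)
    M=np.zeros_like(g);M[v0:v1,u0:u1]=g[v0:v1,u0:u1];M=cv2.morphologyEx(M,cv2.MORPH_CLOSE,np.ones((5,5)))
    k,L,st,_=cv2.connectedComponentsWithStats(M)
    for i in range(1,k):
        if st[i,4]<60: continue
        v,u=np.nonzero(L==i);c=np.array([ray(a,b,.086) for a,b in zip(u,v)]);q=(c-D)@Rz.T
        print(n,st[i].tolist(),"deck range x",np.percentile(q[:,0],[1,99]).round(3),"y",np.percentile(q[:,1],[1,99]).round(3))
    cr=cv2.resize(im[v0:v1,u0:u1],(400,int(400*(v1-v0)/(u1-u0))),interpolation=cv2.INTER_CUBIC);out.append(cv2.resize(cr,(400,360)))
    # overlay expected boxes of rim inner
cv2.imwrite("pics/pair7.png",np.hstack(out))
```

```text
scene [311, 202, 23, 15, 71] deck range x [-0.034  0.052] y [0.089 0.099]
```

View pics/pair7.png

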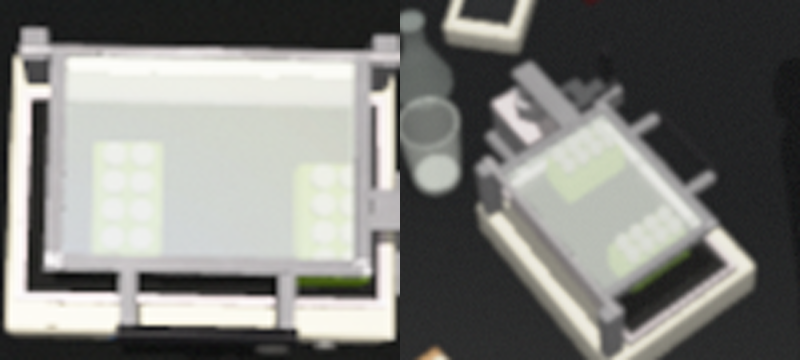

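Run:
```python
from h import *
D=np.array([.5525,-.073]);yaw=-.049;c,sn=np.cos(yaw),np.sin(yaw);Rm=np.array([[c,-sn],[sn,c]])
out=[]
for n,(u0,v0,u1,v1) in {"top":(300,140,400,235),"scene":(245,115,345,210)}.items():
    s=viewer.snapshot(n);f=6;im=cv2.resize(s["image"][v0:v1,u0:u1],None,fx=f,fy=f,interpolation=cv2.INTER_CUBIC)
    for (x,y) in [(-.005,.055),(-.014,-.089)]:
        for z,col in [(.086,(0,0,255)),(.05,(255,0,0))]:
            q=np.array([[x+a,y+b] for a,b in [(-.045,-.025),(.045,-.025),(.045,.025),(-.045,.025)]])@Rm.T+D
            u,v=proj(s,np.c_[q,np.full(4,z)]);pts=np.c_[(u-u0+.5)*f,(v-v0+.5)*f].astype(int)
            cv2.polylines(im,[pts],True,col,1)
    out.append(cv2.resize(im,(400,380)))
cv2.imwrite("pics/pair8.png",np.hstack(out))
```

```text
(no output)
```

View pics/pair8.png

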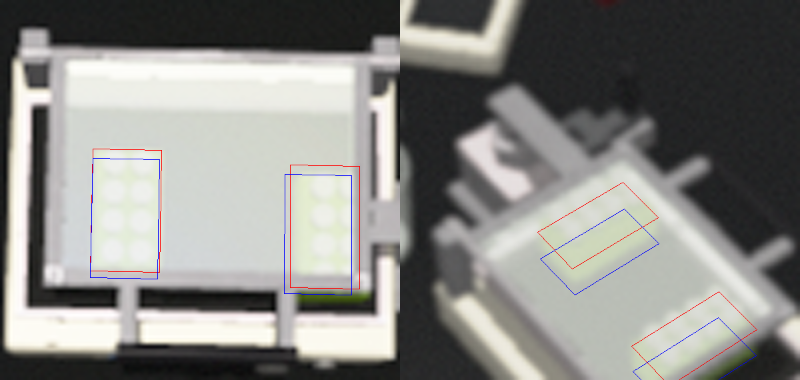

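The left rack is on target. The right rack was knocked to about deck (-20, -96) mm, but it is still upright and 9 mm clear of the rim. Everything else checks out, so I'm handing in.

```bash
python3 -c "
from plant import order
print(order.sign_off())"
```

```text
the job is handed in; nothing more can be done
None
```

I handed in the job: the jam nut is tight with the fork on, the fork is back out, both filled racks stand on the deck, and the cover lies level on the stop screw. No pass/fail result came back. Two things are estimated from camera images: the right rack, which shifted after I placed it, is still upright inside the rim, and the screw turned about 0.16 rad (limit 0.25).

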